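# Empty the dry bath and rock its tight tube block free

## Robot

A 6-joint arm with a two-finger parallel gripper is mounted at the origin on the work surface. World frame = base frame: x ahead of the robot, y to its left, z up, the work surface at z = 0. Lengths are in mm, angles in rad, forces in N, time in s.
With the tool pointing down it reaches from about 300 to 775 mm from the base axis. Payload 14.6 kg.
Tool frame: the origin (TCP) lies on the front face of the gripper's body, between the roots of the fingers; the fingertips stand 97 mm ahead of it and the grasp point (between the pads) lies 78 mm ahead of it; z points along the fingers, y is the line along which they close (so a half turn about z gives the same grasp; the last joint's range is limited). The gripper opens to 94 mm and grips with 3 to 60 N. Pads are 16 mm wide; open, the fingers measure 119 mm over their backs; the gripper's body (75 mm by 177 mm) begins 78 mm behind the grasp point.
Start: joints at [1.209, 0.3, 1.521, -0, 1.321, -0.067], TCP at [159.799, 526.264, 302.646] pointing down, gripper open.
Joint ranges: [-3.03, 3.03], [-0.79, 2.21], [0.23, 2.52], [-1.04, 4.18], [0, 3.07], [-2.55, 2.55]. Speed limits (rad/s): [2.22, 2.22, 2.57, 3.14, 3.14, 3.14].

## Interface

Orientations are given as [roll, pitch, yaw] about the fixed x, y, z axes, in that order (R = Rz(yaw) Ry(pitch) Rx(roll)).
In Python, from cell import * gives the robot as it stands.
- The arm moves only by the tool carry_out, never from a script. Its arguments are lists of equal length, an entry for each row: "slide": the shift along the world's x, y, z scaled (see below), a list of three; "dr": the turn, a rotation vector about the world's x, y, z scaled (see below), a list of three; "gripper": the opening in per cent of the stroke, from 0 (shut) to 100 (fully open). A call has 1 to 10 rows; each row is the pose to reach, as a shift and turn from the pose commanded when the call began, turning the shorter way round; what a row does not reach only later rows make up. The controller multiplies each number of a shift by 0.25 m and each number of a turn by 360 degrees. A row lasts 1/12 s, in which the tool goes at most 41.7 mm and 7.16 degrees, less where a joint would pass 70% of its speed; a pose out of reach is approached as far as the arm can. A call with a number of a shift or a turn outside -1 to 1 is refused whole. A call with a gripper value outside its range is refused whole. The fingers move at their own pace and stop on an object; "newtons" is the grip in N (left out, the last holds). Time passes only in rows, so rows that repeat a pose let the fingers close. It gives the time, the measured TCP pose, the force, the opening and the grip force at its end, in the units of the state.
- read_state(): the state, without advancing time (a new reading comes with each control period).
- camera(name): name is "scene" or "side" or "wrist"; returns the picture (480x640x3 uint8, red, green, blue); there is no depth.
- camera_model(name): a dict with "vfov" (degrees; the focal length in pixels is half the picture's height over the tangent of half this angle, whatever the lens; pixels are square), "cx", "cy" (the principal point, pixels), "R" (3x3) and "t" (3): a world point X has camera coordinates R X + t. Camera axes: x right, y down, z forward; pixel columns grow to the right and rows downward; lengths in mm; the calibration is good to about 2 mm. A picture is of the moment at which its call begins: read the wrist's pose just before it. camera_model takes no time and is no camera call; for the wrist camera it gives the pose at the moment of the call.
- sign_off(): hands the job in; it is judged then, once.
The state is a dict: "clock": time; "joints": joint angles; "qd": joint speeds; "effort": joint torques, N m; "eef_pos": TCP position; "eef_rot": TCP orientation; "wrist_force": force on the tool from outside, world axes, zero at the start; "moment": the same for the moment, N m; "finger_gap": finger opening in mm; "finger_force": force on a finger pad.
Only numpy, scipy, OpenCV 4.12 (cv2) and the standard library are available. Lean on these libraries where they do the work, as an engineer would, in place of code of your own. Each camera call takes 0.05 s, during which the arm holds its last target. There are 200 camera calls.

## Task

Empty the dry bath on the lab bench: first take the blue-capped tube out of the metal block and stand it upright, fully down, in an empty bore of the yellow rack, and let go of it. Then take the block by its black post and, while it is still down in its well, rock it end to end along its length, at least 5 degrees each way and at least twice each way, to work it loose from the sprung bars that pinch its ends, instead of pulling it straight out. Finish while holding the block by the post, level and still, over its well and just clear of it (about a finger's width between the block's underside and the well's rim); leave the red-capped tube, the tip box and the bottle where they are.

Things in the scene. Friction and masses are not known exactly. Their poses are not given: they have to be found in the camera images.
- bath: White block heater (dry bath), fixed, level, 160 (x) x 130 (y) x 70 (z) mm; origin at the centre of its underside on the bench. A rectangular well, 94 (x) x 53 (y) mm, 30 mm deep, opens in the middle of its top. Only its place and yaw vary.
- well (a point): Centre of the well's mouth, level with the rim, 70 mm above the bench; axes as the bath's, x along the well's length. The well's floor is 30 mm lower. Its walls clear the block by 5 mm at the ends and 1.5 mm at the sides. Sprung bars pinch the block's ends (see bar_front).
- bar_front (a joint): Round brass bar, 10 mm thick, along y, sticking 5 mm out of the well's -x end wall, 15 mm above its floor; a spring presses it on the block's end with about 12 N. Joint value: travel in m, 0 as built against the block, + inwards to 0.0015, - pressed back to -0.003. Pulled straight up, the block meets some 15-22 N of friction till its underside passes the bars; rocked, it slips along one bar at a time.
- bar_back (a joint): The same bar on the well's +x end wall.
- bath_panel: Grey sloped control panel fixed on the bath's -x side, reaching about 40 mm beyond it, lower than the rim. Origin at the centre of its face, 45 mm above the bench; z points out of the face, leaning 0.6 rad from vertical to the bath's -x. The angle between this z and the block's z tells the lean: 0.6 rad with the block level, more when it leans to +x.
- block_foot (a point): Centre of the underside of the aluminium tube block, 84 (x) x 50 (y) x 45 (z) mm, 0.36-0.6 kg, loose, on the well's floor, long side along the bath's x. z points up. Its top stands 15 mm over the rim. Four bores at x = +-29, y = +-12 mm, 28 mm deep; one holds the blue-capped tube.
- post_grip (a point): Point on the axis of the block's black lifting post: square, 14 x 14 mm, sides along the block's x and y, rising from the middle of the block's top, from 45 to 100 mm above the underside. This point is 80 mm above the underside, 20 mm below the post's tip. Axes as the block's; rocking end to end means leaning to its +x and -x.
- tube_mid (a point): Centre of the loose blue-capped tube, 62 mm tall, 31 mm above its foot; clear body 15 mm in diameter with tapered foot, cap 18 mm in diameter over the top 14 mm; 20 g. It starts upright in the block's bore at x = +29, y = +12 mm, its top 34 mm over the block's top. z points up along the tube.
- rack_hole0 (a point): Mouth centre of the first empty bore of the yellow rack, 40 mm above the bench. The rack is fixed, 130 (x) x 50 (y) x 40 (z) mm, with three bores in a row along its x, 42 mm apart, 17.5 mm wide, 30 mm deep (floor 10 mm above the bench): a tube fully down has its centre 41 mm above the bench. Axes as the rack's; this is the -x bore.
- rack_hole1 (a point): Mouth centre of the rack's middle bore, also empty; as rack_hole0. Either bore will do. The third bore, 42 mm further to +x, holds the red-capped tube.
- tube2_mid (a point): Centre of the red-capped tube (same size as the blue-capped one), a bystander standing in the rack's third bore.
- tube: The blue-capped tube itself; origin at its foot, 31 mm below tube_mid.
- block: The aluminium block itself with its post; origin at the centre of its underside, same as block_foot.
- tipbox: Loose pipette tip box, blue with a red top, 90 (x) x 120 (y) x 52 (z) mm, a bystander; origin at the centre of its underside.
- washbottle: Loose round bottle with a blue cap, 52 mm in diameter, 120 mm tall, a bystander; origin at the centre of its underside.
Not all that is in view belongs to the job. There is more than one size of the block; the job needs the middle-sized.

How it is judged (in metres and radians):
On the way, in this order (a step that is already met when the one before it is completed fails the run):
1. the blue-capped tube stands fully down in an empty bore of the rack, let go, with the block still seated in its well ((horizontal distance between tube_mid and rack_hole0 below 0.006 m or horizontal distance between tube_mid and rack_hole1 below 0.006 m) and height (world z) of tube_mid between 0.034 and 0.047 m and angle between tube_mid's own z axis and vertical below 0.15 rad and contact force between the fingers and tube below 0.1 N and z of block_foot in the frame of well below -0.026 m), for 0.2 s.
2. the block, still in its well (middle of its underside at least 12 mm below the rim), is leant at least 0.06 rad (3.4 degrees) towards its +x (angle between the z axis of block_foot and the z axis of bath_panel, either way round above 0.66 rad and z of block_foot in the frame of well below -0.012 m), for 0.02 s.
3. then, still in its well, it is leant at least 0.06 rad towards its -x (angle between the z axis of block_foot and the z axis of bath_panel, either way round below 0.54 rad and z of block_foot in the frame of well below -0.012 m), for 0.02 s.
At the end, for the whole second after the job is handed in: Gripper alone holds the block: still, level within 0.12 rad, underside 4-40 mm over the well's rim, within 25 mm of its middle, not touching the bath. Blue-capped tube stands released in an empty rack bore, within 6 mm of its axis and 0.15 rad of upright, centre 34-47 mm above the bench ((horizontal distance between tube_mid and rack_hole0 below 0.006 m or horizontal distance between tube_mid and rack_hole1 below 0.006 m) and height (world z) of tube_mid between 0.034 and 0.047 m and angle between tube_mid's own z axis and vertical below 0.15 rad and contact force between the fingers and tube below 0.1 N and z of block_foot in the frame of well between 0.004 and 0.04 m and horizontal distance between block_foot and well below 0.025 m and angle between block_foot's own z axis and vertical below 0.12 rad and linear speed of block below 0.02 m/s and angular speed of block below 0.2 rad/s and contact force between the fingers and block above 2 N and contact force between block and bath below 0.1 N); the arm keeps its last pose, push and grip.
It fails at once if the red-capped tube is shifted more than 15 mm (distance of tube2_mid from where it was at the start of the episode above 0.015 m).
It fails at once if the tip box is shifted more than 20 mm (distance of tipbox from where it was at the start of the episode above 0.02 m).
It fails at once if the bottle is shifted more than 20 mm (distance of washbottle from where it was at the start of the episode above 0.02 m).
It also fails if it takes over 56 s, if anything falls off the work surface, if the arm or the gripper's body presses on something with over 40 N, if the wrist force passes 120 N, or if a joint passes its speed limit or range.

## Working session

There is one attempt and no reset: what is moved stays moved. The work goes in short steps, Python scripts to look and compute and a tool call to move; the robot and the scene stay as the last step left them, time stands still between calls to the robot, and variables do not carry over. Pictures are saved under pics/ and viewed, at most 10 in all, crops included, and the job is handed in when it is done.

Besides the shell and the picture viewer there is one more tool, called after ">>>" as name(argument=value, ...) on one line, values as JSON. carry_out: Moves the arm, as the interface text tells. Its arguments: {"type":"object","properties":{"slide":{"type":"array","items":{"type":"array","items":{"type":"number","minimum":-1,"maximum":1}}},"dr":{"type":"array","items":{"type":"array","items":{"type":"number","minimum":-1,"maximum":1}}},"gripper":{"type":"array","items":{"type":"number"}},"newtons":{"type":"number"}},"required":["slide","dr","gripper"]}

```bash
mkdir -p pics; python3 - <<'E'
from cell import *
import cv2, numpy as np
s=read_state(); print(s)
for n in ["scene","side","wrist"]:
    m=camera_model(n); print(n,m)
    cv2.imwrite(f"pics/{n}0.png",camera(n)[:,:,::-1])
E
```

```text
{'clock': 0.0, 'joints': array([ 1.20939854e+00,  3.00463799e-01,  1.52159449e+00,  1.70308697e-06,
        1.32067792e+00, -6.66147899e-02]), 'qd': array([-0.00109762, -0.00070446, -0.0009677 ,  0.00079885, -0.00010393,
       -0.00183135]), 'effort': array([ 1.68177059e-03, -5.31803441e+01, -3.52744889e+01,  7.08556990e-02,
        2.43146508e-02, -1.10098938e-04]), 'eef_pos': array([159.74923666, 526.13041861, 302.08459289]), 'eef_rot': array([-3.14045174e+00, -7.77678067e-05,  2.84680919e+00]), 'wrist_force': array([-0.07419095,  0.4607668 ,  0.32934448]), 'moment': array([ 0.02664367, -0.01976448,  0.01235455]), 'finger_force': 0.0, 'finger_gap': 94.12175475243993}
scene {'vfov': 43.93147088362562, 'cx': 318.2850442770109, 'cy': 243.73259031076384, 'R': array([[ 0.62524079,  0.78012328, -0.02194563],
       [ 0.50000544, -0.42201023, -0.75624198],
       [-0.59922326,  0.4618604 , -0.6539239 ]]), 't': array([-342.47050132, -225.83771671, 1611.93549123])}
side {'vfov': 57.36921742640855, 'cx': 319.80625085762387, 'cy': 236.70350547643832, 'R': array([[-0.86649159, -0.49918264, -0.00300412],
       [-0.25227854,  0.44308738, -0.86024945],
       [ 0.43075268, -0.74464103, -0.50986456]]), 't': array([492.49794782, 216.54355367, 505.39661509])}
wrist {'vfov': 59.53677285065979, 'cx': 319.5179729558444, 'cy': 236.10621605641555, 'R': array([[ 2.90872619e-01,  9.56761457e-01, -7.96485940e-04],
       [ 9.27287944e-01, -2.81706909e-01,  2.46532525e-01],
       [ 2.35648442e-01, -7.24481330e-02, -9.69134191e-01]]), 't': array([-549.63354557,  -26.15759138,  388.70712702])}
```

View pics/scene0.png

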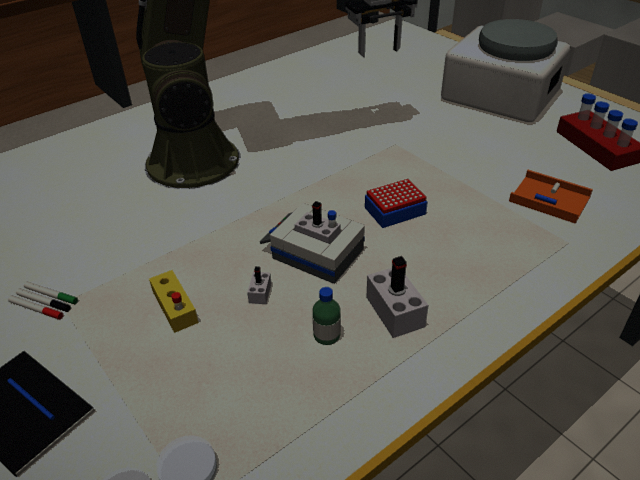

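View pics/side0.png

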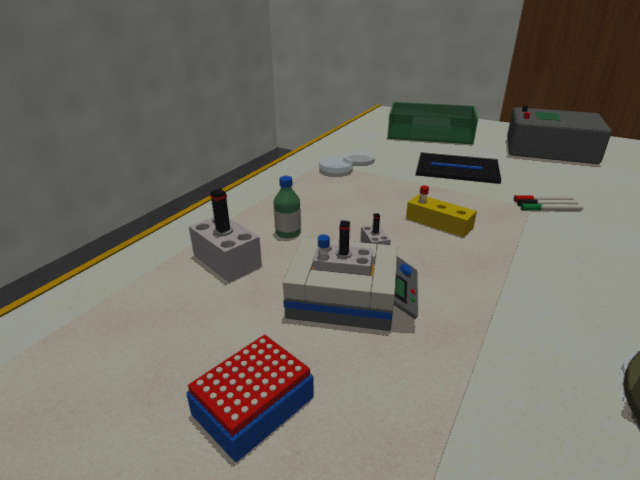

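View pics/wrist0.png

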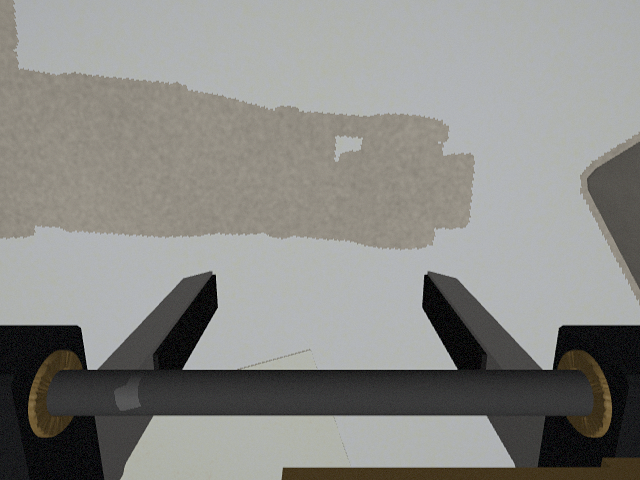

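Candidates:
- **Blue caps:** tube in the bath at scene (332,216) / side (323,243); bottle cap at scene (326,293); the tubes in the red rack at scene (588,100).
- **Blocks:** middle-sized in the bath at scene (318,225), small at (258,287), large at (397,300).

I choose the block and tube in the bath. One composite close crop checks the choice and gives finer pixels.

```bash
python3 - <<'E'
import cv2, numpy as np
s=cv2.imread("pics/scene0.png"); d=cv2.imread("pics/side0.png")
def c(im,x,y): # 100x75 -> 400x300
    o=cv2.resize(im[y:y+75,x:x+100],(400,300),interpolation=cv2.INTER_CUBIC)
    o=cv2.convertScaleAbs(o,alpha=1.4,beta=10)
    for k in range(0,100,20):
        cv2.putText(o,str(x+k),(k*4,8),0,.3,(0,255,0)); cv2.line(o,(k*4,8),(k*4,14),(0,255,0))
    for k in range(0,75,15):
        cv2.putText(o,str(y+k),(0,k*4+4),0,.3,(0,255,0)); cv2.line(o,(22,k*4),(28,k*4),(0,255,0))
    return o
cv2.imwrite("pics/crop.png",np.vstack([np.hstack([c(s,270,195),c(d,290,215)]),np.hstack([c(s,130,262),c(d,395,175)])]))
E
```

```text
(no output)
```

View pics/crop.png

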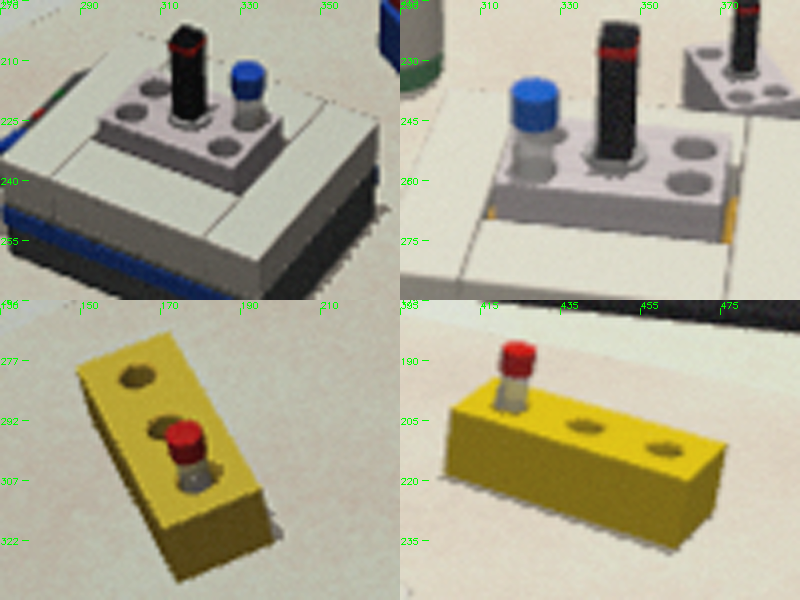

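The crop confirms the choice: block and blue-capped tube sit in the bath, cap top at scene (332,211.8) / side (323.5,236), post tip at scene (317,203) / side (345,222). The two empty rack bores are at scene (164.5,281) and (171.5,294), side (461,212.5) and (441.5,206.5). Next I fit the poses.

```bash
cat > h.py <<'E'
import numpy as np
from cell import *
from scipy.optimize import least_squares
def proj(m,X):
    c=np.asarray(X)@m["R"].T+m["t"]; f=240/np.tan(np.radians(m["vfov"]/2))
    return np.c_[m["cx"]+f*c[:,0]/c[:,2], m["cy"]+f*c[:,1]/c[:,2]]
def place(p,L):
    L=np.asarray(L,float); c,s=np.cos(p[2]),np.sin(p[2])
    return np.c_[p[0]+c*L[:,0]-s*L[:,1],p[1]+s*L[:,0]+c*L[:,1],L[:,2]]
def fit(obs,p0):
    def r(p): return np.concatenate([(proj(m,place(p,L))-px).ravel() for m,L,px in obs])
    return min((least_squares(r,[p0[0],p0[1],y],loss="soft_l1") for y in (0,1.5,3,-1.5)),key=lambda q:q.cost),r
E
python3 - <<'E'
from h import *
S,D=camera_model("scene"),camera_model("side")
bs=([[0,0,140],[29,12,119],[-42,-25,85],[42,-25,85],[42,25,85],[80,-65,70],[80,65,70],[-80,-65,70]],
 [[317,203.2],[332,211.8],[294.5,225.5],[330,240.5],[340.5,225.5],[334.5,260.5],[364.5,226],[270.5,235]])
bd=([[0,0,140],[29,12,119],[42,25,85],[-42,25,85]],[[345,222],[323.5,236.3],[314.2,262],[371.5,268]])
rs=([[-65,25,40],[-65,-25,40],[65,-25,40],[65,25,40],[-42,0,40],[0,0,40]],[[172,270.3],[149.5,280],[171,319],[195.5,309.5],[164.5,281.3],[171.5,294]])
rd=([[-42,0,40],[0,0,40],[-65,-25,40],[-65,25,40],[65,25,40],[65,-25,40]],[[461,212.5],[441.5,206.5],[476.3,211.5],[467,220.5],[407.5,202.5],[418.8,194.5]])
for n,s,d in (("bath",bs,bd),("rack",rs,rd)):
    for obs in ([(S,*s),(D,*d)],[(S,*s)],[(D,*d)]):
        q,r=fit(obs,[500,0]); print(n,q.x.round(3),q.cost.round(1)); 
        if len(obs)==2: print(r(q.x).reshape(-1,2).round(1).tolist()); P=q.x
    if n=="bath": print("tube",place(P,[[29,12,0]]))
    else: print("holes",place(P,[[-42,0,0],[0,0,0]]))
E
```

```text
bath [514.405  24.913 -12.198] 22.3
[[-0.9, -0.8], [-0.7, -0.3], [-0.8, -1.7], [-1.8, -4.5], [-0.7, -2.8], [0.5, -1.7], [-0.3, -2.8], [-1.7, -0.7], [-1.8, -0.9], [-1.3, -0.1], [-2.0, -2.3], [-2.4, -3.5]]
bath [5.20011e+02 2.28710e+01 3.43000e-01] 5.2
bath [509.291  28.055   6.629] 2.2
tube [[537.13030531  46.55902292   0.        ]]
rack [ 452.481 -295.814 -106.96 ] 12.8
[[-0.0, -2.3], [-1.0, -3.1], [-0.7, -1.4], [-0.3, -2.1], [-0.4, -2.2], [-0.3, -2.3], [-0.8, -0.7], [-0.9, -0.5], [-0.1, -1.0], [-0.7, -0.7], [-1.0, -0.9], [-1.1, -0.9]]
rack [ 458.545 -298.065  -31.556] 1.2
rack [ 450.163 -293.331  -94.402] 0.5
holes [[ 410.9262212  -289.71653986    0.        ]
 [ 452.48118761 -295.81447115    0.        ]]
```

>>> carry_out(slide=[[0.73,-0.98,0],[0.73,-0.98,0],[0.73,-0.98,0],[0.73,-0.98,0],[0.73,-0.98,0],[0.73,-0.98,0],[0.73,-0.98,0],[0.73,-0.98,0],[0.73,-0.98,0],[0.73,-0.98,0]], dr=[[0,0,-0.198],[0,0,-0.198],[0,0,-0.198],[0,0,-0.198],[0,0,-0.198],[0,0,-0.198],[0,0,-0.198],[0,0,-0.198],[0,0,-0.198],[0,0,-0.198]], gripper=[45,45,45,45,45,45,45,45,45,45])

```text
clock: 0.98
eef_pos: [342.9, 280.3, 302.6]
eef_rot: [-3.141, 0.0, 1.594]
wrist_force: [-0.4, 0.4, -0.4]
finger_gap: 42.4
finger_force: 0.0
```

>>> carry_out(slide=[[0.74,-0.98,0],[0.74,-0.98,0],[0.74,-0.98,0],[0.74,-0.98,0],[0.74,-0.98,0],[0.74,-0.98,0],[0.74,-0.98,0],[0.74,-0.98,0],[0.74,-0.98,0],[0.74,-0.98,0]], dr=[[0,0,-0.198],[0,0,-0.198],[0,0,-0.198],[0,0,-0.198],[0,0,-0.198],[0,0,-0.198],[0,0,-0.198],[0,0,-0.198],[0,0,-0.198],[0,0,-0.198]], gripper=[45,45,45,45,45,45,45,45,45,45])

```text
clock: 1.82
eef_pos: [527.7, 35.1, 302.0]
eef_rot: [-3.141, 0.001, 0.35]
wrist_force: [0.2, -0.1, -0.3]
finger_gap: 42.5
finger_force: 0.0
```

>>> carry_out(slide=[[0,0,0],[0,0,0],[0,0,0]], dr=[[0,0,0],[0,0,0],[0,0,0]], gripper=[45,45,45])

```text
clock: 2.07
eef_pos: [527.2, 36.5, 302.6]
eef_rot: [3.142, 0.0, 0.363]
wrist_force: [0.0, -0.0, -0.5]
finger_gap: 42.4
finger_force: 0.0
```

```bash
python3 - <<'E'
from h import *
import cv2,pickle
s=read_state(); print(s["clock"],s["eef_pos"],s["eef_rot"],s["joints"].round(2),s["finger_gap"])
m=camera_model("wrist"); im=camera("wrist")[:,:,::-1]
pickle.dump(m,open("w1.pkl","wb"))
cv2.imwrite("pics/w1.png",cv2.convertScaleAbs(im,alpha=1.3))
p=[514,26,0.355]
print(proj(m,place(p,[[0,0,140],[29,12,119],[-42,-25,85],[42,-25,85],[42,25,85],[-42,25,85]])).round(0).tolist())
E
```

```text
2.0667 [527.20032058  36.46229548 302.63958908] [3.14159130e+00 4.41607375e-05 3.63146111e-01] [-0.    0.25  1.58 -0.    1.31  1.21] 42.440194469458454
[[327.0, 278.0], [308.0, 224.0], [358.0, 305.0], [361.0, 196.0], [291.0, 196.0], [292.0, 305.0]]
```

View pics/w1.png

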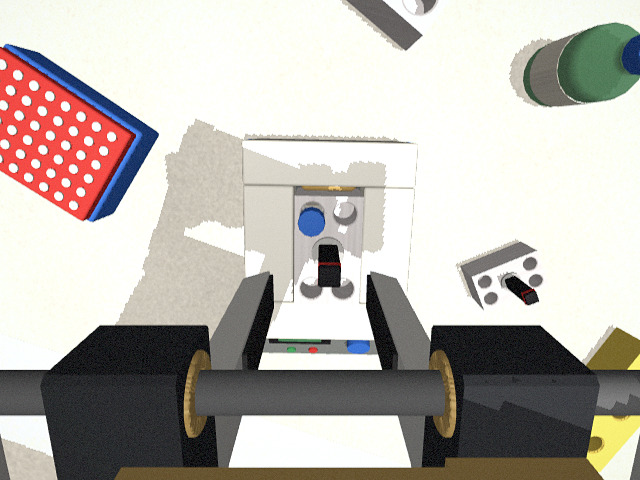

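The wrist view shows the bath centred: blue cap at (312,220), post tip at (330,278), block top corners near (295,196) and (362,196), bath corners at (244,143) and (416,143). The small block (505,280), bottle and tip box lie clear. I'll zoom in to refine.

```bash
python3 - <<'E'
from h import *
import cv2
im=cv2.imread("pics/w1.png"); x,y=236,136
c=cv2.resize(im[y:y+150,x:x+190],(760,600),interpolation=cv2.INTER_CUBIC)
for k in range(0,190,10): cv2.line(c,(k*4,0),(k*4,4 if k%50 else 12),(0,0,255),1)
for k in range(0,150,10): cv2.line(c,(0,k*4),(4 if k%50 else 12,k*4),(0,0,255),1)
cv2.imwrite("pics/w1c.png",c)
b=im[:,:,0].astype(int)-im[:,:,2]; M=((b>50)*255).astype(np.uint8); M[:200]=0;M[245:]=0;M[:,:290]=0;M[:,335:]=0
cs,_=cv2.findContours(M,cv2.RETR_EXTERNAL,cv2.CHAIN_APPROX_NONE); k=max(cs,key=cv2.contourArea)
print(cv2.boundingRect(k),cv2.minEnclosingCircle(k))
E
```

```text
(298, 207, 27, 30) ((311.0, 221.5), 14.534542083740234)
```

View pics/w1c.png

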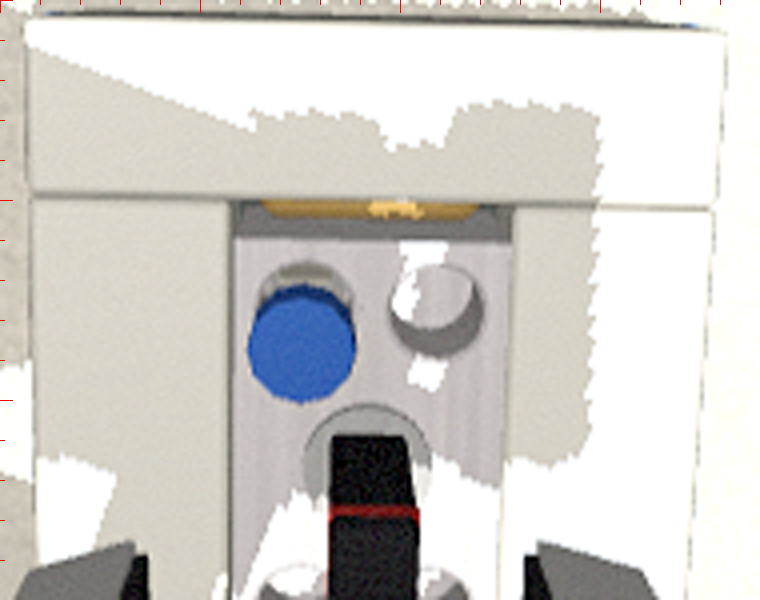

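```bash
python3 - <<'E'
from h import *
import pickle
W=pickle.load(open("w1.pkl","rb")); S,D=camera_model("scene"),camera_model("side")
w=([[29,12,119],[42,25,85],[42,-25,85],[47,26.5,70],[47,-26.5,70],[29,-12,85],[0,0,140]],
 [[311.5,223],[294.3,196],[363.8,196.4],[293.7,186],[364.3,187.7],[345,213.5],[329.7,277.5]])
q,r=fit([(W,*w)],[510,25]); P=q.x; print(P,(P[2]+np.pi)%(2*np.pi)-np.pi,r(P).reshape(-1,2).round(1).tolist())
print("tube/post",place(P,[[29,12,0],[0,0,0]]))
f=240/np.tan(np.radians(W["vfov"]/2)); d=W["R"].T@[(311.5-W["cx"])/f,(223-W["cy"])/f,1]; C=-W["R"].T@W["t"]
print("cap ray at 119",C+d*(119-C[2])/d[2])
E
```

```text
[514.66657243  24.44116493   6.6300871 ] 0.3469017886547352 [[-0.2, 0.7], [-0.1, -0.6], [0.3, 0.1], [-0.3, -0.3], [-0.0, -0.9], [0.4, 0.6], [0.0, 0.2]]
tube/post [[537.85922954  45.58591975   0.        ]
 [514.66657243  24.44116493   0.        ]]
cap ray at 119 [538.36420123  45.63681992 119.        ]
```

>>> carry_out(slide=[[0.043,0.037,0],[0.043,0.037,-0.15],[0.043,0.037,-0.3],[0.043,0.037,-0.4],[0.043,0.037,-0.458],[0.043,0.037,-0.458],[0.043,0.037,-0.458]], dr=[[0,0,-0.002],[0,0,-0.002],[0,0,-0.002],[0,0,-0.002],[0,0,-0.002],[0,0,-0.002],[0,0,-0.002]], gripper=[45,45,45,45,45,45,45])

```text
clock: 2.7
eef_pos: [538.0, 45.7, 188.3]
eef_rot: [-3.141, 0.001, 0.348]
wrist_force: [0.5, -0.2, 0.1]
finger_gap: 42.4
finger_force: 0.0
```

>>> carry_out(slide=[[0,0,0],[0,0,0],[0,0,0],[0,0,0],[0,0,0],[0,0,0]], dr=[[0,0,0],[0,0,0],[0,0,0],[0,0,0],[0,0,0],[0,0,0]], gripper=[10,10,10,10,10,10], newtons=10)

```text
clock: 3.2
eef_pos: [538.3, 45.5, 188.8]
eef_rot: [3.141, -0.001, 0.346]
wrist_force: [-0.4, 0.3, 5.4]
finger_gap: 17.6
finger_force: 10.0
```

>>> carry_out(slide=[[0,0,0.04],[0,0,0.1],[0,0,0.2],[0,0,0.32],[0,0,0.44],[0,0,0.486],[-0.05,-0.1,0.486],[-0.14,-0.26,0.486],[-0.22,-0.41,0.486],[-0.28,-0.52,0.486]], dr=[[0,0,0],[0,0,0],[0,0,0],[0,0,0],[0,0,0],[0,0,0],[0,0,-0.01],[0,0,-0.02],[0,0,-0.03],[0,0,-0.04]], gripper=[10,10,10,10,10,10,10,10,10,10])

```text
clock: 4.03
eef_pos: [466.6, -85.8, 309.4]
eef_rot: [-3.142, 0.001, 0.092]
wrist_force: [0.3, -0.4, 0.2]
finger_gap: 17.5
finger_force: 10.0
```

>>> carry_out(slide=[[-0.07,-0.13,0],[-0.14,-0.26,0],[-0.21,-0.39,0],[-0.28,-0.52,0],[-0.35,-0.66,0],[-0.4,-0.76,0],[-0.42,-0.794,0],[-0.42,-0.794,0],[-0.42,-0.794,0],[-0.42,-0.794,0]], dr=[[0,0,-0.01],[0,0,-0.02],[0,0,-0.03],[0,0,-0.038],[0,0,-0.038],[0,0,-0.038],[0,0,-0.038],[0,0,-0.038],[0,0,-0.038],[0,0,-0.038]], gripper=[10,10,10,10,10,10,10,10,10,10])

```text
clock: 4.87
eef_pos: [363.6, -282.0, 309.6]
eef_rot: [-3.141, 0.0, -0.143]
wrist_force: [0.8, -0.3, 0.1]
finger_gap: 17.4
finger_force: 10.0
```

```bash
python3 - <<'E'
from h import *
import cv2,pickle
s=read_state(); print(s["clock"],s["eef_pos"],s["eef_rot"],s["joints"].round(2),s["finger_gap"],s["finger_force"])
m=camera_model("wrist"); im=camera("wrist")[:,:,::-1]
pickle.dump(m,open("w2.pkl","wb"))
c=cv2.resize(im[100:400,120:520],(800,600),interpolation=cv2.INTER_CUBIC)
for k in range(0,400,10): cv2.line(c,(k*2,0),(k*2,4 if k%50 else 12),(0,0,255),1)
for k in range(0,300,10): cv2.line(c,(0,k*2),(4 if k%50 else 12,k*2),(0,0,255),1)
cv2.imwrite("pics/w2.png",cv2.convertScaleAbs(c,alpha=1.2))
p=[454.3,-295.7,-.144]
print(proj(m,place(p,[[-42,0,40],[0,0,40],[65,-25,40],[65,25,40],[-65,25,40]])).round(0).tolist())
E
```

```text
4.8667 [ 363.61451384 -281.9546844   309.5601569 ] [-3.14125183e+00  1.13112071e-04 -1.42949612e-01] [-0.74  0.09  1.75  0.    1.3   0.97] 17.386178019724206 10.000108033418655
[[320.0, 158.0], [320.0, 104.0], [353.0, 15.0], [288.0, 15.0], [290.0, 186.0]]
```

View pics/w2.png

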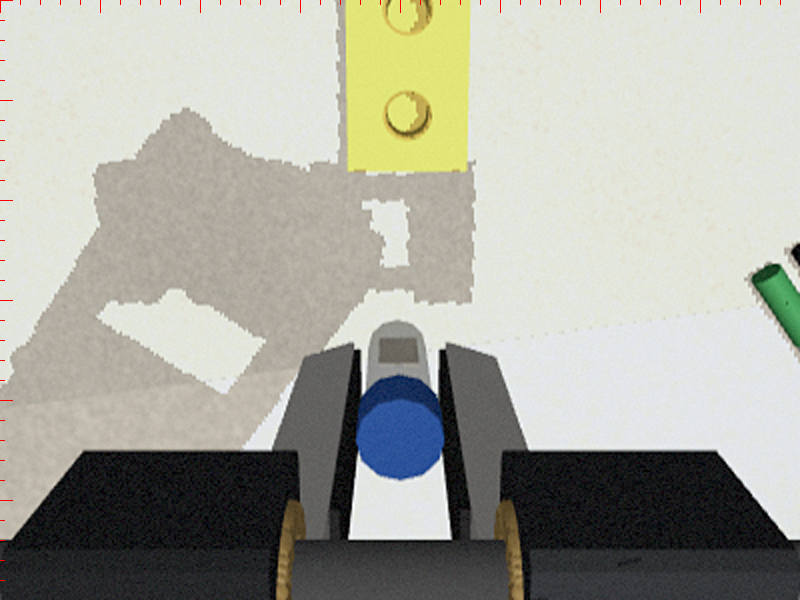

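```bash
python3 - <<'E'
from h import *
import pickle
W=pickle.load(open("w2.pkl","rb"))
f=240/np.tan(np.radians(W["vfov"]/2)); C=-W["R"].T@W["t"]
for px,z in (((324,157.3),40),((324,106.5),40),((293.5,185.5),40),((353.7,185),40),((320,316),240)):
    d=W["R"].T@[(px[0]-W["cx"])/f,(px[1]-W["cy"])/f,1]; print(px,(C+d*(z-C[2])/d[2]).round(1))
E
```

```text
(324, 157.3) [ 412.8 -292.7   40. ]
(324, 106.5) [ 452.3 -298.3   40. ]
(293.5, 185.5) [ 393.4 -264.3   40. ]
(353.7, 185) [ 386.7 -314.1   40. ]
(320, 316) [ 365.6 -282.5  240. ]
```

The picture shows the tube upright in the fingers with its cap at crop (400,436), and the empty bores at crop (408,115) and (408,13), at px (324,157) and (324,106.5). I'll go over hole0 and lower until the foot is near the mouth.

>>> carry_out(slide=[[0.1,-0.02,0],[0.197,-0.038,0],[0.197,-0.038,-0.15],[0.197,-0.038,-0.3],[0.197,-0.038,-0.42],[0.197,-0.038,-0.52],[0.197,-0.038,-0.52],[0.197,-0.038,-0.52]], dr=[[0,0,0],[0,0,0],[0,0,0],[0,0,0],[0,0,0],[0,0,0],[0,0,0],[0,0,0]], gripper=[10,10,10,10,10,10,10,10])

```text
clock: 5.58
eef_pos: [412.7, -291.6, 179.6]
eef_rot: [-3.141, 0.001, -0.143]
wrist_force: [0.1, -0.1, 0.6]
finger_gap: 17.6
finger_force: 10.0
```

```bash
python3 - <<'E'
from h import *
import cv2
s=read_state(); print(s["eef_pos"],s["eef_rot"],s["wrist_force"])
a=camera("side")[:,:,::-1]; b=camera("scene")[:,:,::-1]
g=lambda im,x,y:cv2.resize(im[y:y+100,x:x+100],(400,400),interpolation=cv2.INTER_CUBIC)
cv2.imwrite("pics/p3.png",cv2.convertScaleAbs(np.hstack([g(a,400,140),g(b,120,220)]),alpha=1.3))
E
```

```text
[ 412.72929617 -291.61780023  179.59439145] [-3.14062926e+00  1.47570502e-03 -1.42617036e-01] [ 0.11505288 -0.0917131   0.57456208]
```

View pics/p3.png

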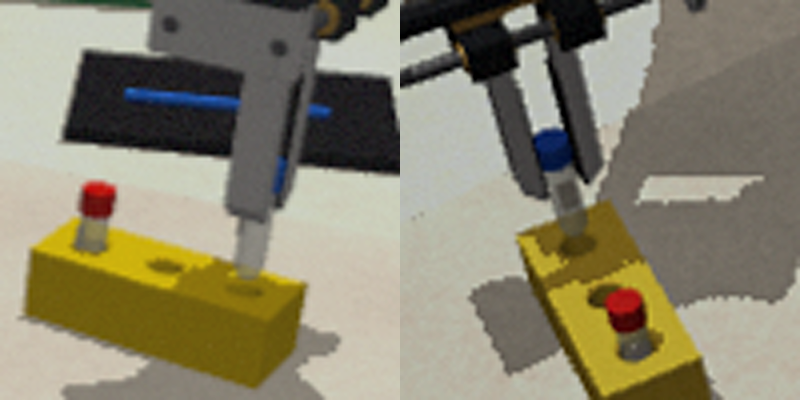

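Tube foot sits over the bore in both views (side crop (248,280), scene crop (575,240)). I'll lower it in.

>>> carry_out(slide=[[0,-0.003,-0.03],[0,-0.003,-0.05],[0,-0.003,-0.07],[0,-0.003,-0.09],[0,-0.003,-0.09]], dr=[[0,0,0],[0,0,0],[0,0,0],[0,0,0],[0,0,0]], gripper=[10,10,10,10,10])

```text
clock: 6.1
eef_pos: [412.0, -293.0, 156.1]
eef_rot: [-3.141, 0.001, -0.144]
wrist_force: [-0.2, 0.2, -0.2]
finger_gap: 17.6
finger_force: 10.0
```

>>> carry_out(slide=[[0,0,-0.02],[0,0,-0.04],[0,0,-0.056],[0,0,-0.06],[0,0,-0.06]], dr=[[0,0,0],[0,0,0],[0,0,0],[0,0,0],[0,0,0]], gripper=[10,10,10,10,10])

```text
clock: 6.52
eef_pos: [412.3, -293.3, 142.0]
eef_rot: [-3.142, -0.0, -0.144]
wrist_force: [-0.1, 0.2, -0.4]
finger_gap: 17.5
finger_force: 10.0
```

>>> carry_out(slide=[[0,0,0],[0,0,0],[0,0,0],[0,0,0.06],[0,0,0.2],[0,0,0.34],[0,0,0.48],[0,0,0.632],[0,0,0.632]], dr=[[0,0,0],[0,0,0],[0,0,0],[0,0,0],[0,0,0],[0,0,0],[0,0,0],[0,0,0],[0,0,0]], gripper=[45,45,45,45,45,45,45,45,45])

```text
clock: 7.27
eef_pos: [413.3, -294.0, 307.2]
eef_rot: [3.136, -0.009, -0.144]
wrist_force: [0.7, -0.3, 0.9]
finger_gap: 42.2
finger_force: 0.0
```

```bash
python3 - <<'E'
from h import *
import cv2
s=read_state(); print(s["eef_pos"],s["eef_rot"],s["wrist_force"],s["clock"])
a=camera("side")[:,:,::-1]; b=camera("scene")[:,:,::-1]
g=lambda im,x,y:cv2.resize(im[y:y+100,x:x+100],(400,400),interpolation=cv2.INTER_CUBIC)
cv2.imwrite("pics/p4.png",cv2.convertScaleAbs(np.hstack([g(a,400,140),g(b,120,220)]),alpha=1.3))
E
```

```text
[ 413.30082317 -294.01127544  307.24194899] [ 3.13621897 -0.00888742 -0.14393187] [ 0.65322275 -0.2576618   0.89857701] 7.2667
```

View pics/p4.png

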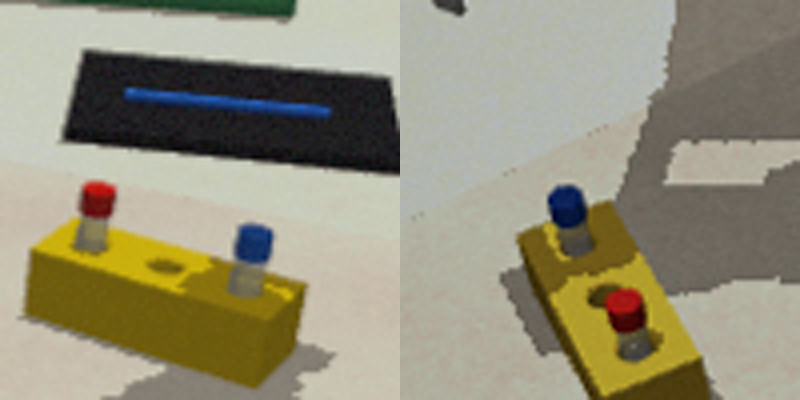

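The blue-capped tube stands fully down beside the red one, caps level and released. Now to the post with the tool turned so the fingers close along the block's x.

>>> carry_out(slide=[[0.2,0.62,0],[0.2,0.62,0],[0.2,0.62,0],[0.2,0.62,0],[0.2,0.62,0],[0.2,0.62,0],[0.2,0.62,0],[0.2,0.62,0],[0.2,0.62,0]], dr=[[0,0,0.164],[0,0,0.164],[0,0,0.164],[0,0,0.164],[0,0,0.164],[0,0,0.164],[0,0,0.164],[0,0,0.164],[0,0,0.164]], gripper=[45,45,45,45,45,45,45,45,45])

```text
clock: 8.12
eef_pos: [462.0, -138.0, 298.4]
eef_rot: [-3.139, 0.001, 0.894]
wrist_force: [-0.3, 0.0, 0.1]
finger_gap: 41.7
finger_force: 0.0
```

>>> carry_out(slide=[[0.21,0.651,0],[0.21,0.651,0],[0.21,0.651,0],[0.21,0.651,0],[0.21,0.651,0],[0.21,0.651,0],[0.21,0.651,0],[0.21,0.651,0],[0.21,0.651,0],[0.21,0.651,0]], dr=[[0,0,0.164],[0,0,0.164],[0,0,0.164],[0,0,0.164],[0,0,0.164],[0,0,0.164],[0,0,0.164],[0,0,0.164],[0,0,0.164],[0,0,0.164]], gripper=[45,45,45,45,45,45,45,45,45,45])

```text
clock: 8.95
eef_pos: [514.5, 24.6, 298.5]
eef_rot: [-3.139, -0.001, 1.919]
wrist_force: [-0.2, -0.4, 0.3]
finger_gap: 42.4
finger_force: 0.0
```

>>> carry_out(slide=[[0,0,0],[0,0,0],[0,0,0],[0,0,0]], dr=[[0,0,0],[0,0,0],[0,0,0],[0,0,0]], gripper=[45,45,45,45])

```text
clock: 9.28
eef_pos: [514.8, 24.5, 299.9]
eef_rot: [-3.141, -0.0, 1.916]
wrist_force: [0.1, -0.6, -0.0]
finger_gap: 42.4
finger_force: 0.0
```

>>> carry_out(slide=[[0,0,-0.12],[0,0,-0.25],[0,0,-0.35],[0,0,-0.416],[0,0,-0.416],[0,0,-0.416]], dr=[[0,0,0],[0,0,0],[0,0,0],[0,0,0],[0,0,0],[0,0,0]], gripper=[45,45,45,45,45,45])

```text
clock: 9.78
eef_pos: [514.8, 24.5, 196.2]
eef_rot: [-3.141, -0.0, 1.917]
wrist_force: [0.7, 0.4, 1.2]
finger_gap: 42.3
finger_force: 0.0
```

>>> carry_out(slide=[[0,0,0],[0,0,0],[0,0,0],[0,0,0],[0,0,0],[0,0,0],[0,0,0]], dr=[[0,0,0],[0,0,0],[0,0,0],[0,0,0],[0,0,0],[0,0,0],[0,0,0]], gripper=[5,5,5,5,5,5,5], newtons=50)

```text
clock: 10.37
eef_pos: [514.6, 24.3, 196.7]
eef_rot: [-3.141, 0.0, 1.917]
wrist_force: [-5.2, -2.0, 6.9]
finger_gap: 13.6
finger_force: 50.0
```

Gripped (13.6 mm gap on the 14 mm post). The first rock goes to +x, about the block's +x bottom edge, by 6.6°.

>>> carry_out(slide=[[0,0,0.003],[0.017,0.006,0.006],[0.034,0.012,0.011],[0.051,0.018,0.015],[0.069,0.025,0.019],[0.069,0.025,0.019],[0.069,0.025,0.019]], dr=[[0,0,0],[-0.0015,0.0043,0],[-0.003,0.0086,0],[-0.0046,0.0129,0],[-0.0062,0.0172,0],[-0.0062,0.0172,0],[-0.0062,0.0172,0]], gripper=[5,5,5,5,5,5,5])

```text
clock: 10.95
eef_pos: [531.7, 30.5, 200.7]
eef_rot: [-3.024, -0.0, 1.917]
wrist_force: [-5.3, -3.1, 1.7]
finger_gap: 13.7
finger_force: 50.0
```

```bash
cat > chk.py <<'E'
from h import *
import cv2,sys
from scipy.spatial.transform import Rotation as Ro
s=read_state(); R=Ro.from_euler("xyz",s["eef_rot"]).as_matrix()
u=np.array([np.cos(.347),np.sin(.347),0]); z=-R[:,2]
print(s["clock"],s["eef_pos"].round(1),"lean +x deg",np.degrees(np.arctan2(z@u,z[2])).round(2),"F",s["wrist_force"].round(1),"M",s["moment"].round(2),"gap",s["finger_gap"].round(1))
if len(sys.argv)>1:
    a=camera("side")[:,:,::-1]; b=camera("scene")[:,:,::-1]
    g=lambda im,x,y:cv2.resize(im[y:y+100,x:x+100],(400,400),interpolation=cv2.INTER_CUBIC)
    cv2.imwrite(sys.argv[1],cv2.convertScaleAbs(np.hstack([g(a,290,190),g(b,270,170)]),alpha=1.3))
E
python3 chk.py pics/r1.png
```

```text
Traceback (most recent call last):
  File "chk.py", line 6, in <module>
    print(s["clock"],s["eef_pos"].round(1),"lean +x deg",np.degrees(np.arctan2(z@u,z[2])).round(2),"F",s["wrist_force"].round(1),"M",s["moment"].round(2),"gap",s["finger_gap"].round(1))
                                                                                                                                                                ^^^^^^^^^^^^^^^^^^^^^
AttributeError: 'float' object has no attribute 'round'
```

```bash
sed -i 's/s\["finger_gap"\].round(1)/round(s["finger_gap"],1)/' chk.py; python3 chk.py pics/r1.png
```

```text
10.95 [531.7  30.5 200.7] lean +x deg 6.74 F [-5.3 -3.1  1.7] M [-0.86  1.33 -0.06] gap 13.7
```

View pics/r1.png

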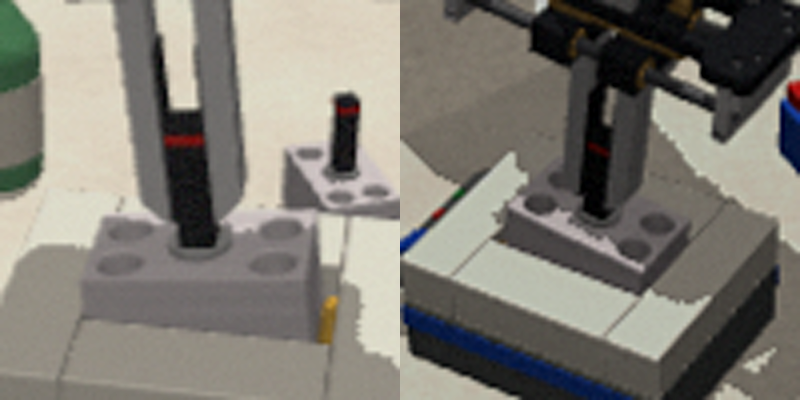

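The block visibly leans to +x, its -x end raised (side crop (270,290)), still in the well. Now to -x, then the second cycle a little higher.

>>> carry_out(slide=[[-0.017,-0.006,-0.004],[-0.034,-0.012,-0.008],[-0.052,-0.018,-0.011],[-0.069,-0.025,-0.014],[-0.086,-0.031,-0.011],[-0.104,-0.038,-0.008],[-0.121,-0.044,-0.004],[-0.138,-0.05,0],[-0.138,-0.05,0],[-0.138,-0.05,0]], dr=[[0.0015,-0.0043,0],[0.0031,-0.0086,0],[0.0046,-0.0129,0],[0.0062,-0.0172,0],[0.0077,-0.0215,0],[0.0093,-0.0258,0],[0.0108,-0.0301,0],[0.0124,-0.0344,0],[0.0124,-0.0344,0],[0.0124,-0.0344,0]], gripper=[5,5,5,5,5,5,5,5,5,5])

```text
clock: 11.88
eef_pos: [497.4, 18.2, 200.7]
eef_rot: [3.028, -0.0, 1.917]
wrist_force: [0.8, -0.3, -8.0]
finger_gap: 13.4
finger_force: 50.0
```

```bash
python3 chk.py
```

```text
11.8833 [497.4  18.2 200.7] lean +x deg -6.54 F [ 0.8 -0.3 -8. ] M [ 0.01 -0.3   0.02] gap 13.4
```

>>> carry_out(slide=[[0.017,0.006,-0.003],[0.034,0.012,-0.006],[0.052,0.018,-0.008],[0.069,0.025,-0.01],[0.086,0.031,-0.007],[0.104,0.038,-0.003],[0.121,0.044,0.001],[0.138,0.05,0.005],[0.138,0.05,0.005],[0.138,0.05,0.005]], dr=[[-0.0015,0.0043,0],[-0.0031,0.0086,0],[-0.0046,0.0129,0],[-0.0062,0.0172,0],[-0.0077,0.0215,0],[-0.0093,0.0258,0],[-0.0108,0.0301,0],[-0.0124,0.0344,0],[-0.0124,0.0344,0],[-0.0124,0.0344,0]], gripper=[5,5,5,5,5,5,5,5,5,5])

```text
clock: 12.72
eef_pos: [531.9, 30.7, 201.8]
eef_rot: [-3.023, 0.0, 1.917]
wrist_force: [-4.3, -3.2, -1.2]
finger_gap: 13.9
finger_force: 50.0
```

```bash
python3 chk.py
```

```text
12.7167 [531.9  30.7 201.8] lean +x deg 6.8 F [-4.3 -3.2 -1.2] M [-0.74  1.39  0.02] gap 13.9
```

>>> carry_out(slide=[[-0.017,-0.006,-0.003],[-0.034,-0.012,-0.006],[-0.052,-0.018,-0.008],[-0.069,-0.025,-0.01],[-0.086,-0.031,-0.007],[-0.104,-0.038,-0.003],[-0.121,-0.044,0.001],[-0.138,-0.05,0.005],[-0.138,-0.05,0.005],[-0.138,-0.05,0.005]], dr=[[0.0015,-0.0043,0],[0.0031,-0.0086,0],[0.0046,-0.0129,0],[0.0062,-0.0172,0],[0.0077,-0.0215,0],[0.0093,-0.0258,0],[0.0108,-0.0301,0],[0.0124,-0.0344,0],[0.0124,-0.0344,0],[0.0124,-0.0344,0]], gripper=[5,5,5,5,5,5,5,5,5,5])

```text
clock: 13.55
eef_pos: [497.4, 18.3, 202.9]
eef_rot: [3.029, -0.0, 1.917]
wrist_force: [-0.2, -0.3, -13.4]
finger_gap: 14.0
finger_force: 50.0
```

```bash
python3 chk.py
```

```text
13.55 [497.4  18.3 202.9] lean +x deg -6.46 F [ -0.2  -0.3 -13.4] M [-0.1   0.02 -0.01] gap 14.0
```

Two cycles are done (tool lean +6.7/−6.5/+6.8/−6.5°). I'll confirm numerically that the block itself followed to −x, from its top front edge in the side camera.

```bash
cat > lean.py <<'E'
from h import *
import cv2
from scipy.ndimage import map_coordinates as mc
D=camera_model("side"); P=[514.67,24.44,.347]
def score(g,th,X,Z):   # top edges of the block's +y face seen from the side camera
    t=np.linspace(.06,.94,80)[:,None]; a=np.array([-42,45.]); b=np.array([42,45.])
    q=a+(b-a)*t; c,s=np.cos(th),np.sin(th)
    L=np.c_[X+c*q[:,0]+s*q[:,1],np.full(80,25.),40+Z-s*q[:,0]+c*q[:,1]]
    px=proj(D,place(P,L)); d=np.gradient(px,axis=0); n=np.c_[-d[:,1],d[:,0]]; n/=np.linalg.norm(n,axis=1)[:,None]
    f=lambda k:mc(g,(px+k*n)[:,::-1].T,order=1)
    return np.median(np.abs(f(1.2)-f(-1.2)))
def best(im):
    g=cv2.cvtColor(im,cv2.COLOR_RGB2GRAY).astype(float)
    return sorted(((score(g,np.radians(a),0,Z),a,Z) for a in np.arange(-10,10.1,.5) for Z in np.arange(-3,14,.5)),reverse=True)[:5]
if __name__=="__main__":
    im0=cv2.imread("pics/side0.png")[:,:,::-1].copy(); print("start",best(im0)[:3]); print("now",best(camera("side")))
E
python3 lean.py
```

```text
start [(np.float64(54.173087620153936), np.float64(1.0), np.float64(-2.0)), (np.float64(54.12612566953619), np.float64(0.5), np.float64(-2.0)), (np.float64(54.02419214013882), np.float64(0.0), np.float64(-2.0))]
now [(np.float64(19.606503306630103), np.float64(2.5), np.float64(12.5)), (np.float64(19.491576045277007), np.float64(2.0), np.float64(12.5)), (np.float64(19.30484717843357), np.float64(3.0), np.float64(12.0)), (np.float64(19.29962570165833), np.float64(3.0), np.float64(12.5)), (np.float64(19.240958530893863), np.float64(4.0), np.float64(13.0))]
```

```bash
python3 - <<'E'
from lean import *
ims={"start":cv2.imread("pics/side0.png")[:,:,::-1].copy(),"now":camera("side")}
import pickle; pickle.dump(ims,open("ims.pkl","wb"))
for n,im in ims.items():
    g=np.log(10+cv2.cvtColor(im,cv2.COLOR_RGB2GRAY).astype(float))*100
    for a in range(-10,11,2):
        v=sorted(((round(float(score(g,np.radians(a),X,Z)),1),float(Z),X) for Z in np.arange(-4,9,.5) for X in (-3,0,3)),reverse=True)
        print(n,a,v[0],v[1])
# column profiles at the -x and +x thirds of the top front edge
g=cv2.cvtColor(ims["now"],cv2.COLOR_RGB2GRAY)
for x in (320,330,355,365): print(x,g[240:282,x].tolist())
E
```

```text
start -10 (21.2, 6.0, -3) (20.8, 8.0, 3)
start -8 (25.7, -2.0, -3) (25.3, -2.0, 3)
start -6 (33.2, 0.0, 0) (33.2, -0.5, -3)
start -4 (41.5, -1.5, 0) (40.7, -1.5, 3)
start -2 (47.0, -2.0, 0) (47.0, -2.0, -3)
start 0 (48.3, -2.0, -3) (48.0, -2.0, 3)
start 2 (47.2, -2.0, 0) (47.0, -2.0, 3)
start 4 (39.6, -2.0, -3) (39.4, -2.0, 0)
start 6 (39.1, -1.5, -3) (35.9, -1.0, -3)
start 8 (28.2, -3.0, -3) (28.0, -2.5, -3)
start 10 (31.1, 5.0, -3) (28.2, 4.5, -3)
now -10 (12.3, 6.0, 3) (12.2, 6.5, 3)
now -8 (13.5, 5.5, 3) (13.5, 5.5, 0)
now -6 (13.8, 5.5, 3) (13.6, 5.5, 0)
now -4 (13.5, 5.5, 3) (13.4, 5.0, 3)
now -2 (13.5, 6.5, 3) (13.3, 6.0, -3)
now 0 (13.0, 6.5, 3) (12.6, 6.5, 0)
now 2 (12.0, 7.0, 3) (11.6, 7.5, 3)
now 4 (9.7, 8.5, 3) (9.5, 7.0, 3)
now 6 (9.7, 8.5, 3) (8.9, 8.5, 0)
now 8 (8.3, 8.5, 3) (6.0, 8.5, 0)
now 10 (8.6, 8.5, 3) (7.1, 8.5, 0)
320 [129, 141, 120, 109, 112, 106, 100, 99, 142, 143, 135, 132, 147, 153, 152, 109, 87, 84, 85, 83, 83, 84, 84, 84, 83, 83, 81, 81, 83, 84, 82, 153, 165, 165, 165, 138, 112, 110, 109, 108, 157, 165]
330 [145, 100, 84, 85, 85, 84, 90, 98, 98, 102, 88, 80, 77, 78, 91, 100, 99, 86, 83, 85, 82, 82, 81, 84, 85, 83, 82, 82, 81, 82, 82, 82, 105, 108, 108, 107, 109, 108, 109, 108, 109, 109]
355 [82, 83, 84, 84, 83, 87, 93, 97, 95, 97, 94, 92, 92, 95, 98, 97, 96, 96, 99, 98, 98, 93, 84, 83, 85, 82, 82, 82, 83, 83, 84, 82, 80, 80, 99, 107, 109, 108, 108, 109, 108, 108]
365 [66, 67, 71, 154, 167, 157, 114, 93, 84, 83, 83, 80, 83, 92, 94, 104, 88, 82, 81, 79, 81, 84, 94, 94, 85, 84, 85, 83, 83, 83, 85, 86, 82, 80, 80, 97, 109, 110, 109, 108, 108, 109]
```

Edge rows in the side image: block top edge 255→264 over columns 320–365, against 270.5→275 for the level rim. So the block leans about −6°. One more rising rock, then level and lift clear.

>>> carry_out(slide=[[0.017,0.006,0],[0.034,0.012,0],[0.052,0.018,0],[0.069,0.025,0.001],[0.086,0.031,0.006],[0.104,0.038,0.012],[0.121,0.044,0.018],[0.138,0.05,0.024],[0.138,0.05,0.024]], dr=[[-0.0015,0.0043,0],[-0.0031,0.0086,0],[-0.0046,0.0129,0],[-0.0062,0.0172,0],[-0.0077,0.0215,0],[-0.0093,0.0258,0],[-0.0108,0.0301,0],[-0.0124,0.0344,0],[-0.0124,0.0344,0]], gripper=[5,5,5,5,5,5,5,5,5])

```text
clock: 14.4
eef_pos: [531.7, 30.7, 208.5]
eef_rot: [-3.019, -0.0, 1.917]
wrist_force: [-11.2, -5.5, -3.5]
finger_gap: 13.8
finger_force: 50.0
```

>>> carry_out(slide=[[-0.017,-0.006,0],[-0.034,-0.012,0.005],[-0.052,-0.018,0.01],[-0.069,-0.025,0.015],[-0.069,-0.025,0.03],[-0.069,-0.025,0.05],[-0.069,-0.025,0.07],[-0.069,-0.025,0.09],[-0.069,-0.025,0.11],[-0.069,-0.025,0.127]], dr=[[0.0015,-0.0043,0],[0.0031,-0.0086,0],[0.0046,-0.0129,0],[0.0062,-0.0172,0],[0.0062,-0.0172,0],[0.0062,-0.0172,0],[0.0062,-0.0172,0],[0.0062,-0.0172,0],[0.0062,-0.0172,0],[0.0062,-0.0172,0]], gripper=[5,5,5,5,5,5,5,5,5,5])

```text
clock: 15.23
eef_pos: [515.1, 24.6, 242.0]
eef_rot: [3.141, 0.0, 1.917]
wrist_force: [0.5, -0.9, -4.8]
finger_gap: 13.8
finger_force: 50.0
```

>>> carry_out(slide=[[0,0,0],[0,0,0],[0,0,0],[0,0,0],[0,0,0],[0,0,0],[0,0,0],[0,0,0]], dr=[[0,0,0],[0,0,0],[0,0,0],[0,0,0],[0,0,0],[0,0,0],[0,0,0],[0,0,0]], gripper=[5,5,5,5,5,5,5,5])

```text
clock: 15.9
eef_pos: [514.8, 24.5, 241.1]
eef_rot: [-3.142, -0.0, 1.917]
wrist_force: [0.2, -0.2, -5.2]
finger_gap: 13.7
finger_force: 50.0
```

```bash
python3 chk.py; python3 - <<'E'
from lean import *
im=camera("side"); g=np.log(10+cv2.cvtColor(im,cv2.COLOR_RGB2GRAY).astype(float))*100
v=sorted(((round(float(score(g,np.radians(a),0,Z)),1),a,float(Z)) for a in range(-8,9) for Z in np.arange(30,60,.5)),reverse=True)
print(v[:6])
g=cv2.cvtColor(im,cv2.COLOR_RGB2GRAY)
for x in (315,325,355,365): print(x,g[200:290,x].tolist())
E
```

```text
15.9 [514.8  24.5 241.1] lean +x deg 0.01 F [ 0.2 -0.2 -5.2] M [-0.07  0.03 -0.02] gap 13.7
[(16.1, 0, 53.0), (15.4, 6, 49.5), (15.3, 1, 53.0), (15.0, 7, 49.5), (14.9, 0, 53.5), (14.8, -7, 49.5)]
315 [160, 161, 161, 159, 159, 159, 160, 158, 160, 160, 160, 160, 160, 159, 162, 162, 162, 162, 162, 162, 160, 160, 160, 159, 161, 151, 133, 119, 109, 104, 98, 99, 99, 99, 99, 86, 84, 84, 85, 87, 84, 85, 84, 83, 84, 82, 80, 80, 84, 83, 81, 86, 83, 81, 82, 83, 81, 82, 83, 83, 86, 80, 86, 79, 78, 78, 75, 72, 72, 67, 98, 108, 108, 108, 106, 109, 105, 108, 107, 107, 108, 108, 109, 107, 108, 116, 99, 91, 94, 91]
325 [162, 162, 158, 160, 161, 159, 159, 160, 160, 159, 159, 161, 162, 162, 160, 163, 161, 160, 161, 155, 119, 88, 84, 83, 85, 84, 94, 95, 100, 89, 83, 81, 80, 81, 94, 94, 84, 84, 84, 84, 83, 82, 83, 85, 85, 84, 82, 80, 81, 84, 83, 83, 83, 85, 83, 83, 82, 83, 81, 81, 84, 83, 88, 89, 92, 91, 62, 48, 63, 56, 46, 93, 107, 108, 109, 107, 107, 107, 107, 108, 108, 106, 109, 108, 109, 108, 117, 100, 92, 92]
355 [82, 83, 83, 82, 82, 82, 85, 82, 83, 83, 83, 83, 82, 83, 83, 84, 82, 82, 94, 143, 158, 156, 151, 149, 109, 100, 99, 99, 97, 96, 96, 96, 97, 94, 95, 98, 97, 98, 92, 85, 82, 85, 82, 81, 82, 83, 84, 81, 80, 80, 80, 78, 83, 82, 81, 82, 80, 82, 81, 82, 79, 83, 81, 84, 82, 89, 90, 90, 91, 64, 47, 65, 48, 46, 86, 104, 108, 107, 108, 107, 108, 108, 108, 107, 108, 108, 109, 107, 106, 116]
365 [159, 161, 160, 161, 163, 163, 162, 163, 164, 164, 163, 163, 165, 164, 165, 166, 164, 164, 162, 161, 162, 161, 156, 146, 107, 87, 82, 81, 83, 88, 94, 99, 93, 82, 78, 79, 75, 84, 97, 91, 85, 83, 82, 82, 81, 83, 84, 86, 83, 83, 80, 81, 79, 84, 82, 79, 80, 83, 81, 81, 81, 78, 81, 82, 83, 84, 89, 90, 92, 93, 60, 46, 65, 59, 50, 86, 105, 108, 108, 108, 110, 108, 108, 109, 108, 107, 125, 159, 165, 164]
```

```bash
python3 - <<'E'
from lean import *
for Z in (0,40,45,50): 
    for h in (45,0): print(Z,h,proj(D,place(P,[[42,25,40+Z+h],[29,25,40+Z+h],[-29,25,40+Z+h]])).round(1).tolist())
s=read_state();print(s["clock"],s["qd"].round(3),s["finger_force"])
im=camera("side").astype(int); b=im[150:230,440:480]; ys,xs=np.where((b[:,:,2]-b[:,:,0])>25); print("blue cap",xs.mean()+440,ys.mean()+150,len(xs))
E
```

```text
0 45 [[312.0, 259.2], [320.6, 260.0], [359.7, 263.8]]
0 0 [[312.3, 283.6], [320.7, 284.5], [358.5, 288.4]]
40 45 [[311.6, 236.0], [320.5, 236.7], [361.0, 240.3]]
40 0 [[312.0, 262.0], [320.6, 262.8], [359.6, 266.6]]
45 45 [[311.6, 232.9], [320.5, 233.7], [361.1, 237.3]]
45 0 [[312.0, 259.2], [320.6, 260.0], [359.7, 263.8]]
50 45 [[311.5, 229.9], [320.5, 230.7], [361.3, 234.2]]
50 0 [[311.9, 256.4], [320.6, 257.2], [359.9, 260.9]]
15.95 [-0.     0.001 -0.    -0.002  0.001  0.001] 49.99833405017853
blue cap 460.8325991189427 177.63876651982378 227
```

```bash
python3 -c "
from cell import *
print(sign_off())"
```

```text
the job is handed in; nothing more can be done
None
```

I handed the job in at about 16 s of the 56 s allowed; the hand-in gave no verdict. The blue-capped tube stands released in the rack's first bore. I rocked the block +x/−x twice at about 6.5° each way, plus once more to +x on the way up. It is now held by the post, level and still, about 15 mm above the well's rim.

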